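Wipe a domed pad on a swinging rocker with a steady press

ROBOT

A 6-joint arm with a two-finger parallel gripper is mounted at the origin on the work surface. World frame = base frame: x ahead of the robot, y to its left, z up, the work surface at z = 0. Lengths are in m, angles in rad, forces in N, time in s.
With the tool pointing down it reaches from about 0.325 to 1 m from the base axis. Payload 5.1 kg.
Tool frame: the origin (TCP) lies at the very end of the fingers, on their centre line; the grasp point (between the pads) lies 19 mm behind it (env.grip_point_offset is the distance from the TCP to the grasp point, in m); z points along the fingers, y is the line along which they close (so a half turn about z gives the same grasp; the last joint's range is limited). The gripper opens to 85 mm and grips with 20 to 120 N. Pads are 22 mm wide; open, the fingers measure 114 mm over their backs; the gripper's body (76 mm by 85 mm) begins 54 mm behind the grasp point. The pads swing forward as they close: fully open they stand 13 mm farther back than shut.
Start: joints at [1.089, 0.124, 1.65, -0, 1.367, -0.083], TCP at [0.252, 0.599, 0.231] pointing down, gripper open.
Joint ranges: [-2.61, 2.61], [-1.02, 2.33], [0.03, 2.71], [-1.35, 4.49], [0.32, 2.68], [-2.91, 2.91]. Speed limits (rad/s): [2.57, 2.57, 3.14, 3.14, 3.14, 3.14].

INTERFACE

Orientations are given as a unit quaternion [x, y, z, w].
In Python, from plant import env gives the robot as it stands.
- The arm moves only by the shell command python3 -m pendant 'ROWS' [OPENING] [FORCE]. ROWS is text: rows parted by semicolons, each of 6 numbers parted by spaces: the shift along the tool's x, y, z in units of 20 mm (1.0 is 20 mm), then the turn, a rotation vector about the tool's x, y, z in units of 6 degrees (1.0 is 6 degrees). In form: tx ty tz rx ry rz; .... A call has 1 to 10 rows; each row shifts and turns the commanded pose from where the row before left it, along the tool's axes as they then stand; what a row does not reach is not made up. A row lasts 1/10 s, in which the tool goes at most 50 mm and 8.59 degrees, less where a joint would pass 70% of its speed; a pose out of reach is approached as far as the arm can. A call with a number of a shift or a turn outside -1 to 1 is refused whole. A call with a gripper value outside its range is refused whole. OPENING is the opening, from 0 (shut) to 1 (fully open), set as the call begins (- or left out, the last holds). The fingers move at their own pace and stop on an object; FORCE is the grip in N (left out, the last holds). Time passes only in rows, so rows that do not move let the fingers close. It gives the time, the measured TCP pose, the force, the opening and the grip force at its end, in the units of the state.
- env.get_obs(): the state, without advancing time (a new reading comes with each control period).
- env.get_image(name): name is "scene" or "top"; returns the picture (384x512x3 uint8, blue, green, red); there is no depth.
- env.get_calibration(name): a dict with "intrinsics" (3x3 intrinsics, pixels), "camera_from_world" (4x4, takes a point from world to camera coordinates). Camera axes: x right, y up, looking along -z (the intrinsics and any distortion apply to the point x, -y, -z); pixel columns grow to the right and rows downward; lengths in m; the calibration is good to about 2 mm. A picture is of the moment at which its call begins. get_calibration takes no time and is no camera call.
- env.close_job(): hands the job in; it is judged then, once.
The state is a dict: "time_s": time; "joint_positions": joint angles; "joint_vel": joint speeds; "effort": joint torques, N m; "position": TCP position; "tcp_rot": TCP orientation; "contact_force": force on the tool from outside, world axes, zero at the start; "wrist_torque": the same for the moment, N m; "finger_gap": finger opening in m; "grasp_force": force on a finger pad.
Only numpy, scipy, OpenCV 4.12 (cv2) and the standard library are available. Lean on these libraries where they do the work, as an engineer would, in place of code of your own. Each camera call takes 0.05 s, during which the arm holds its last target. There are 200 camera calls.

TASK

Take the wiping wand out of its holder and, holding it upright, wipe the domed steel pad on the rocker from the green-marked end over the crown to the red-marked end, slowly (about 10 s) and with a steady press of 6 N square to its surface (not counting the drag; kept within 4.5 to 7.5 N all the way), following the platform as it gives way. Only the wand's foot touches the pad; do not slam it, do not push the platform against its stop, and leave everything else alone. Stay at the red-marked end and keep up the same 6 N press there for 8 s, then finish still holding the wand pressed there, at rest.

Things in the scene. Friction and masses are not known exactly. Their poses are not given: they have to be found in the camera images.
- pad (a point): Domed steel pad fixed on the platform's +y arm, 60 mm wide (x), 140 mm long (y). Origin: centre of its underside, z normal to the platform. Its top is an arc of radius 300 mm along y: 34 mm above the origin at y = 0 (crown), 29 mm at y = +-55 mm. Wipe along its middle line x = 0, within 15 mm. The origin lies 170 mm along +y from the swing axis and 8 mm above it.
- pad_start (a point): Where the wipe starts: on the pad's surface at its green-marked inner end, pad frame (0, -55, 29) mm, 115 mm from the swing axis. Axes as the pad's.
- pad_end (a point): Where the wipe ends: on the pad's surface at its red-marked outer end, pad frame (0, 55, 29) mm, 225 mm from the swing axis. Axes as the pad's.
- platform (a joint): Tilt of the 520 x 190 mm platform: 0 level, resting on its stop, positive with the pad side down, far stop 0.5 rad. A press must overcome the trolley's moment (its weight x its distance from the axis); ballast under the axis then rights the platform with nominally 6 N m/rad, hidden, 4.5 to 10.8, and a 4.5 N m s/rad damper slows it: it goes on yielding, time constant 0.4 to 1 s.
- trolley (a joint): Travel of the low blue trolley with an amber bottle (75 mm square, nominally 450 g, hidden, 225 to 675 g) on rails along the platform, towards the pad: 0 at its end stop, 90 mm from the axis on the far side from the pad; 0.14 m: stop 50 mm past the axis. While the platform tilts it creeps towards the pad (drag 80 N s/m, some cm in 10 s), so the moment to overcome keeps falling. Do not touch it.
- rocker: Blue fixed frame of the rocker, foot plate 270 x 170 mm; origin on the table under the middle of the swing axis, which is 142 mm up and runs along its x. Two posts at x = +-120 mm, 159 mm high. The platform reaches 260 mm either way along y: the pad on its +y arm, the bottle trolley between four dishes on its -y arm. Inertia of the swinging part 0.1 kg m^2.
- wand: Wiping wand, loose, nominally 150 g, standing in its holder, leaning up to 0.1 rad. Square stick 32 x 32 mm, 150 mm long, origin at the bottom of its foot, z up the stick. The dark foot is a fixed plastic ball of radius 17 mm. Grip the blue handle, 64 to 150 mm above the origin, across two parallel faces, best 120 mm up.
- wand_foot (a point): Centre of the wand's round foot, 17 mm above its lowest point, on the wand's axis. Sliding on the pad it is dragged back with about 0.5 to 0.9 of the press; the press is the force square to the surface alone.
- holder: Grey fixed square holder of the wand, 49 mm wide outside, 37 mm inside, on a 90 mm base plate, 64 mm high; origin at its underside centre, inner floor 6 mm up. The wand lifts straight up out of it.
- white_jar: Bystander: white jar with a blue cap, 70 mm wide, 90 mm high.
- beaker: Bystander: glass beaker, 90 mm wide, 110 mm high.
- sharps_cup: Bystander: yellow cup, 100 mm wide, 100 mm high.

How it is judged:
By the outcome, as a careful person would: the job done as asked, in the order asked, and still so for the second after the job is handed in, while the arm keeps its last pose, push and grip.
It also fails if it takes over 72 s, if anything falls off the work surface, if the arm or the gripper's body presses on something with over 40 N, if the wrist force passes 120 N, or if a joint passes its speed limit or range.

## Working session

There is one attempt and no reset: what is moved stays moved. The work goes in short steps, Python scripts to look and compute and a shell command to move; the robot and the scene stay as the last step left them, time stands still between calls to the robot, and variables do not carry over. Pictures are saved under pics/ and viewed, at most 10 in all, crops included, and the job is handed in when it is done.

```bash
mkdir -p pics; ls; python3 - <<'E'
from plant import env
import cv2
for n in("scene","top"):
    im=env.get_image(n); cv2.imwrite(f"pics/{n}0.png",cv2.resize(im,(800,600),interpolation=cv2.INTER_CUBIC)); cv2.imwrite(f"pics/{n}0raw.png",im)
    c=env.get_calibration(n); print(c)
print(env.get_obs())
E
```

```text
pics
{'intrinsics': array([[473.95130973,   0.        , 259.31803106],
       [  0.        , 473.95130973, 189.77697323],
       [  0.        ,   0.        ,   1.        ]]), 'camera_from_world': array([[-0.31111057,  0.95033119,  0.00899184,  0.08060521],
       [-0.70786676, -0.23802723,  0.66503209,  0.35648222],
       [ 0.63414104,  0.20053348,  0.74676065, -1.75558865],
       [ 0.        ,  0.        ,  0.        ,  1.        ]])}
{'intrinsics': array([[421.74222878,   0.        , 255.8956316 ],
       [  0.        , 421.74222878, 196.97273092],
       [  0.        ,   0.        ,   1.        ]]), 'camera_from_world': array([[ 0.01632963, -0.99969963, -0.01827538,  0.13005715],
       [ 0.99430547,  0.01431102,  0.10560223, -0.58348698],
       [-0.10530897, -0.01989575,  0.9942405 , -1.35325516],
       [ 0.        ,  0.        ,  0.        ,  1.        ]])}
{'time_s': 0.1, 'joint_positions': array([ 1.08937852e+00,  1.24508916e-01,  1.65158940e+00,  2.83115455e-05,
        1.36750883e+00, -8.26299772e-02]), 'joint_vel': array([ 0.00084683, -0.00168879, -0.00303873,  0.00048948,  0.00077615,
        0.00011196]), 'effort': array([-2.48865172e-04, -4.24930608e+01, -3.66652608e+01, -1.33192930e-04,
        3.92839676e-03,  1.31203336e-05]), 'position': array([0.25216634, 0.59846836, 0.23010056]), 'tcp_rot': array([ 1.98078007e-01,  9.80185742e-01, -9.63592552e-04, -2.93629429e-04]), 'contact_force': array([ 0.7234307 ,  0.28046058, -0.1853823 ]), 'wrist_torque': array([-0.02167515,  0.05133544,  0.02775154]), 'grasp_force': 0.0, 'finger_gap': 0.08562723588323642}
```

View pics/scene0.png

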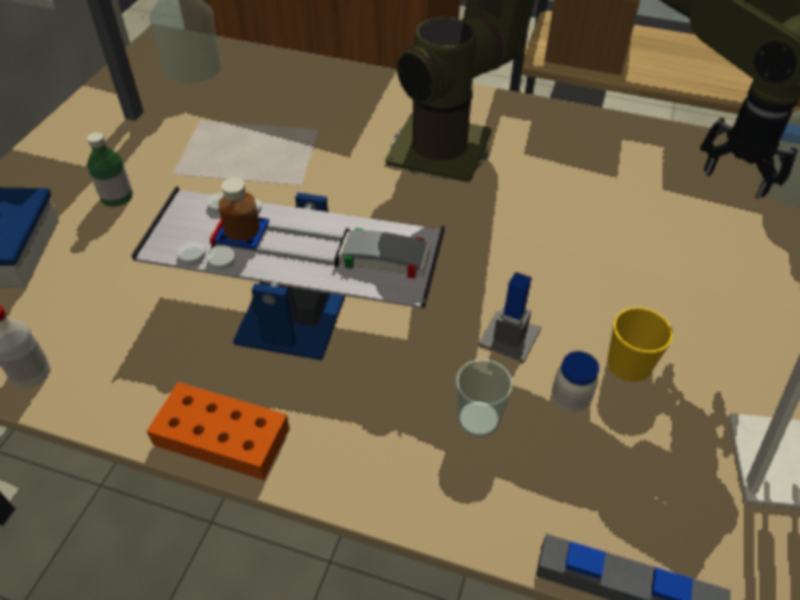

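View pics/top0.png

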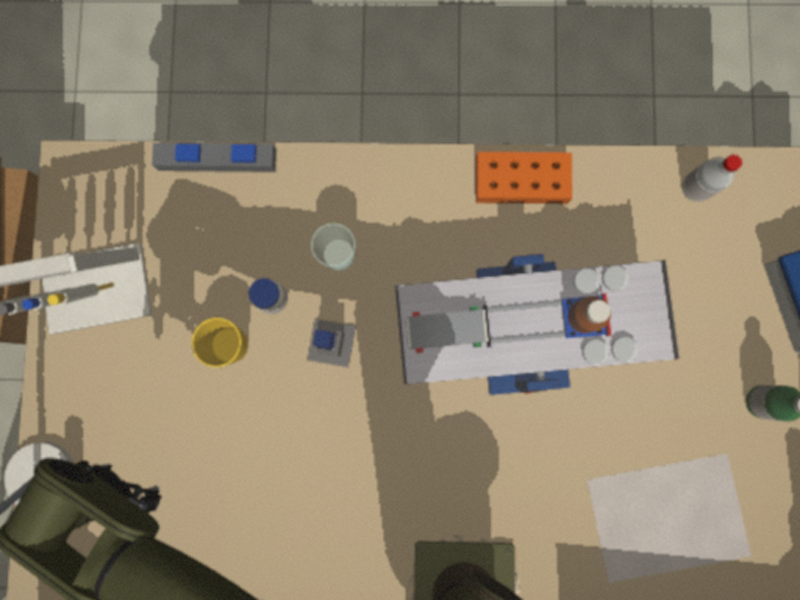

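The scene view shows the wand in its holder at about (515,310) and the pad at about (385,252). The top view shows the wand at about (325,340) and the pad at about (448,328), with its red end at x≈417 and green end at x≈477. I'll enlarge both.

```bash
python3 - <<'E'
import cv2,numpy as np
t=cv2.imread("pics/top0raw.png");s=cv2.imread("pics/scene0raw.png")
def crop(im,x,y,w,h,k): 
    o=cv2.resize(im[y:y+h,x:x+w],None,fx=k,fy=k,interpolation=cv2.INTER_CUBIC)
    for i in range(0,w,10): cv2.line(o,(i*k,0),(i*k,4 if i%50 else 12),(0,255,255),1)
    for i in range(0,h,10): cv2.line(o,(0,i*k),(4 if i%50 else 12,i*k),(0,255,255),1)
    return o
# top: x 190..450,y 155..255 
a=crop(t,250,160,190,100,4)   # platform
b=crop(t,190,195,50,50,6); 
c=crop(s,300,165,50,70,6)
out=np.zeros((600,800,3),np.uint8); 
cv2.imwrite("pics/platform_top.png",a)
out[:300,:300]=b; out[:420,320:620]=c; cv2.imwrite("pics/wand.png",out[:420,:640])
d=crop(s,80,115,210,85,3); e=crop(s,210,140,80,45,7)
o=np.zeros((590,640,3),np.uint8);o[:255,:630]=d;o[265:265+315,:560]=e;cv2.imwrite("pics/platform_scene.png",o)
E
```

```text
(no output)
```

View pics/platform_top.png

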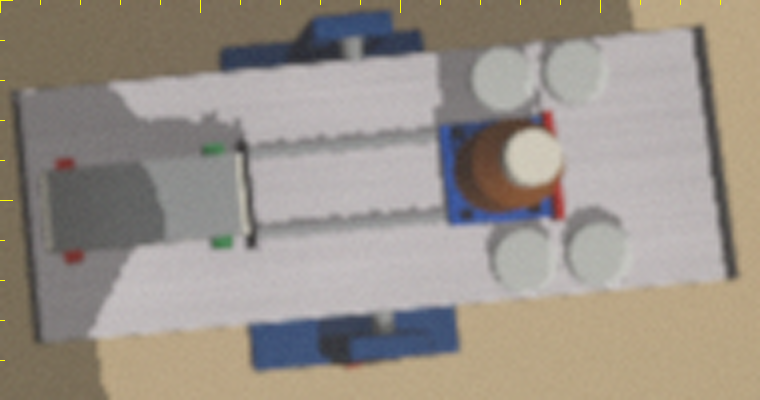

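View pics/wand.png

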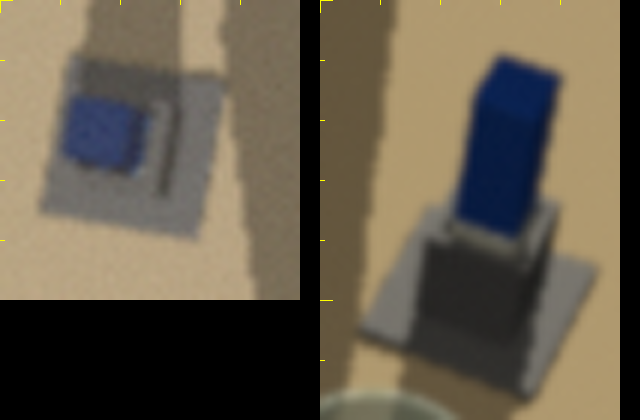

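View pics/platform_scene.png

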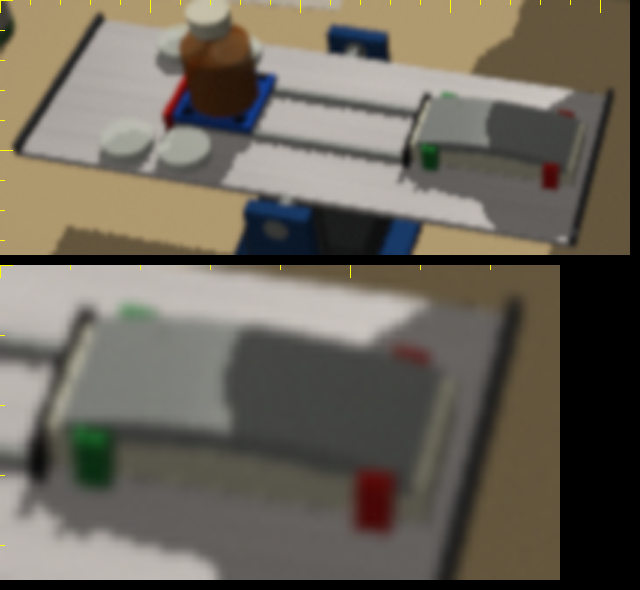

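```bash
cat > h.py <<'E'
import numpy as np
from plant import env
from scipy.optimize import least_squares
from scipy.spatial.transform import Rotation as R
cal={n:env.get_calibration(n) for n in("scene","top")}
def proj(n,P):
    c=cal[n];P=np.atleast_2d(P);T=c["camera_from_world"];p=P@T[:3,:3].T+T[:3,3]
    q=np.c_[p[:,0],-p[:,1],-p[:,2]]@c["intrinsics"].T
    return q[:,:2]/q[:,2:]
def onplane(n,uv,z): return least_squares(lambda v:proj(n,[v[0],v[1],z])[0]-uv,[.6,0]).x
def tri(a,b): 
    r=least_squares(lambda v:np.r_[proj("scene",v)[0]-a,proj("top",v)[0]-b],[.6,0,.1]); return r.x,r.fun
E
python3 - <<'E'
from h import *
S=np.array([[114.3,120.3],[86,165.7],[271,195.7],[283.7,145.7]])
T=np.array([[425.7,166.7],[434,229.2],[260,245.2],[253.5,183]])
# world corners: S order: near-base/bottle? find by matching
# model corners (x,y): top-view right-top etc; rocker +y = towards image left
def W(p,loc):
    c,s=np.cos(p[2]),np.sin(p[2]); l=np.atleast_2d(loc)
    return np.c_[p[0]+c*l[:,0]-s*l[:,1],p[1]+s*l[:,0]+c*l[:,1],l[:,2]]
z=.150
# top image: up = +x world ; left=+y
Lt=np.array([[.095,-.26,z],[-.095,-.26,z],[-.095,.26,z],[.095,.26,z]])
# scene: camera looks toward robot: right=+y, down=+x
Ls=Lt[[1,0,3,2]]
f=lambda p:np.r_[(proj("top",W(p,Lt))-T).ravel(),(proj("scene",W(p,Ls))-S).ravel()]
r=least_squares(f,[.6,0,0.1],loss="soft_l1");print("rocker",r.x,np.round(f(r.x),1))
p=r.x
for n in("top","scene"):print(n,"start/end px",proj(n,W(p,[[0,.115,.179],[0,.225,.179],[.03,.115,.15],[.03,.225,.15]])).round(1))
print("start,end",W(p,[[0,.115,.179],[0,.225,.179]]))
print("wand top",tri([333.7,179.3],[207,217.2]))
for zz in(.0,.006):print("base",onplane("top",[212.5,219.3],zz),onplane("scene",[326.5,214.6],zz))
tc=[onplane("top",np.array([190,195])+np.array(q)/6,.006) for q in([75,55],[226,78],[198,240],[40,212])]
print(np.round(tc,4)); 
for i in range(4):
    d=tc[(i+1)%4]-tc[i];print(np.linalg.norm(d),np.degrees(np.arctan2(d[1],d[0]))%90)
sc=[onplane("scene",np.array([300,165])+np.array(q)/6,.006) for q in([40,330],[210,400],[278,265])]
for i in range(2):
    d=sc[i+1]-sc[i];print("s",np.linalg.norm(d),np.degrees(np.arctan2(d[1],d[0]))%90)
o=env.get_obs();print(R.from_quat(o["tcp_rot"]).as_matrix().round(3))
E
```

```text
rocker [ 0.54682695 -0.12221722  0.10694847] [-0.5 -0.4 -0.2  0.2 -1.4  0.2 -0.6 -0.8 -1.7 -0.5 -1.9 -1.9  0.  -0.9
  0.1 -0.1]
top start/end px [[305.  208.3]
 [267.5 211.8]
 [303.  199.2]
 [266.5 202.5]]
scene start/end px [[225.5 153.2]
 [265.3 159.4]
 [223.2 168.5]
 [262.9 174.8]]
start,end [[ 0.5345513  -0.00787427  0.179     ]
 [ 0.52280939  0.10149724  0.179     ]]
wand top (array([0.50544065, 0.28589944, 0.1464521 ]), array([-1.0032871 , -0.00111891, -1.11132451,  0.20696152]))
base [0.50754579 0.28375571] [0.5088828  0.28691832]
base [0.50723923 0.28302218] [0.51381285 0.2873286 ]
[[0.5574 0.318 ]
 [0.5458 0.2333]
 [0.4557 0.2467]
 [0.4697 0.3348]]
0.08547968904711302 82.19043539860236
0.09109605502865704 81.53569305482904
0.0892505955968423 80.93865562124931
0.08926897860355748 79.11420767420172
s 0.08688708028091015 80.07763964443303
s 0.09176770799965699 81.05309241192253
[[-0.922  0.388 -0.001]
 [ 0.388  0.922 -0.002]
 [ 0.    -0.002 -1.   ]]
```

The wand is at about (0.505, 0.286) with yaw −9°. The rocker is at (0.547, −0.122) with yaw 0.107, and the projected marker positions agree within 2 px. I'll move over the wand.

```bash
python3 -m pendant '-1 -0.528 0 0 0 0;-1 -0.528 0 0 0 0;-1 -0.528 0 0 0 0;-1 -0.528 0 0 0 0;-1 -0.528 0 0 0 0;-1 -0.528 0 0 0 0;-1 -0.528 0 0 0 0;-1 -0.528 0 0 0 0;-1 -0.528 0 0 0 0' 1
python3 -m pendant '-1 -0.528 0 0 0 0;-1 -0.528 0 0 0 0;-1 -0.528 0 0 0 0;-1 -0.528 0 0 0 0;-1 -0.528 0 0 0 0;-1 -0.528 0 0 0 0;-1 -0.528 0 0 0 0;-1 -0.528 0 0 0 0;-0.73 -0.528 0 0 0 0'
python3 -m pendant '0 0 0 0 0 -0.7;0 0 0 0 0 -0.8;0 0 0 0 0 -0.8;0 0 0 0 0 0;0 0 0 0 0 0;0 0 0 0 0 0'
python3 - <<'E'
from h import *
import cv2
o=env.get_obs();print(o["position"],R.from_quat(o["tcp_rot"]).as_matrix().round(3),o["contact_force"])
t=env.get_image("top");s=env.get_image("scene")
f=lambda i,x,y:cv2.resize(i[y:y+80,x:x+60],None,fx=6,fy=6,interpolation=cv2.INTER_CUBIC)
cv2.imwrite("pics/over.png",np.hstack([f(t,180,180),f(s,300,145)]))
E
```

```text
time_s: 1.0
position: [0.3816, 0.4405, 0.2307]
tcp_rot: [0.198, 0.98, -0.0, -0.0]
contact_force: [-0.1, 0.2, 0.3]
finger_gap: 0.0855
grasp_force: 0.0
time_s: 1.9
position: [0.5059, 0.285, 0.2307]
tcp_rot: [0.198, 0.98, -0.0, -0.0]
contact_force: [-0.3, 0.4, -0.0]
finger_gap: 0.085
grasp_force: 0.0
time_s: 2.5
position: [0.5053, 0.2861, 0.2311]
tcp_rot: [0.079, 0.997, -0.0, -0.0]
contact_force: [-0.0, -0.0, -1.0]
finger_gap: 0.0858
grasp_force: 0.0
[0.50526799 0.28610056 0.23112085] [[-0.987  0.158 -0.   ]
 [ 0.158  0.987 -0.   ]
 [ 0.    -0.    -1.   ]] [-0.00290511 -0.00907595 -0.95717484]
```

View pics/over.png

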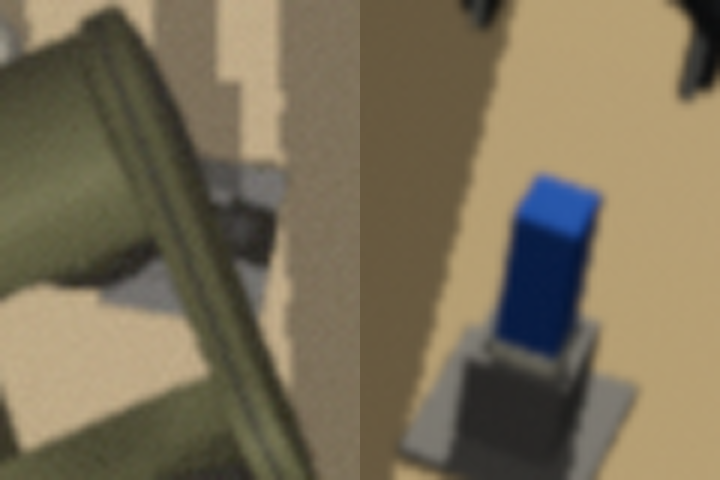

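The wand is upright within the measuring error, with its top centre at scene px (333.8, 179.3), and the fingers straddle it. I'll descend and grip.

```bash
python3 -m pendant '-0.2 0 0.4 0 0 0;0 0 0.8 0 0 0;0 0 0.8 0 0 0;0 0 0.8 0 0 0;0 0 0.8 0 0 0;0 0 0.8 0 0 0;0 0 0.8 0 0 0;0 0 0.6 0 0 0;0 0 0.4 0 0 0;0 0 0 0 0 0' 1
python3 -m pendant '0 0 0 0 0 0;0 0 0 0 0 0;0 0 0 0 0 0;0 0 0 0 0 0;0 0 0 0 0 0;0 0 0 0 0 0;0 0 0 0 0 0;0 0 0 0 0 0' 0 80
```

```text
time_s: 3.6
position: [0.5086, 0.2852, 0.1057]
tcp_rot: [0.079, 0.997, -0.001, -0.001]
contact_force: [-0.2, -0.1, 0.1]
finger_gap: 0.0855
grasp_force: 0.0
time_s: 4.4
position: [0.5098, 0.2856, 0.1082]
tcp_rot: [0.079, 0.997, 0.0, 0.001]
contact_force: [-0.7, -0.9, 5.0]
finger_gap: 0.0312
grasp_force: 79.0
```

```bash
python3 -m pendant '0 0 -0.2 0 0 0;0 0 -0.5 0 0 0;0 0 -0.8 0 0 0;0 0 -0.8 0 0 0;0 0 -0.8 0 0 0;0 0 -0.8 0 0 0;0 0 -0.8 0 0 0;0 0 -1 0 0 0;0 0 -1 0 0 0;0 0 -1 0 0 0'
python3 -m pendant '0 0 -1 0 0 0;0 0 -1 0 0 0;0 0 -0.7 0 0 0;0 0 0 0 0 -0.8;0 0 0 0 0 -0.9;0 0 0 0 0 -0.8;0 0 0 0 0 0;0 0 0 0 0 0'
python3 - <<'E'
from h import *
import cv2
o=env.get_obs();p=o["position"];print(p,R.from_quat(o["tcp_rot"]).as_matrix().round(3),o["contact_force"],o["wrist_torque"])
s=env.get_image("scene");c=proj("scene",p)[0].astype(int);print(c)
x,y=c[0]-30,c[1]-15
m=cv2.resize(s[y:y+80,x:x+60],None,fx=7,fy=7,interpolation=cv2.INTER_CUBIC)
for dz in(0.0,-.084,-.101):
    q=(proj("scene",p+[0,0,dz])[0]-[x,y])*7; print(dz,q.round()); cv2.circle(m,tuple(int(v) for v in q),3,(0,255,255),1)
cv2.imwrite("pics/lift.png",m)
E
```

```text
time_s: 5.4
position: [0.5092, 0.2855, 0.2631]
tcp_rot: [0.079, 0.997, 0.0, 0.0]
contact_force: [0.4, 0.8, -2.3]
finger_gap: 0.0314
grasp_force: 79.3
time_s: 6.2
position: [0.5092, 0.2855, 0.3155]
tcp_rot: [-0.051, 0.999, -0.0, -0.0]
contact_force: [-0.7, -0.0, -1.8]
finger_gap: 0.0311
grasp_force: 79.5
[0.50923267 0.28545234 0.31545842] [[-0.995 -0.102 -0.   ]
 [-0.102  0.995 -0.   ]
 [ 0.    -0.    -1.   ]] [-0.66600967 -0.03609498 -1.80870731] [-0.0328584  -0.04918308  0.03930263]
[340 132]
0.0 [217. 108.]
-0.084 [185. 283.]
-0.101 [179. 316.]
```

View pics/lift.png

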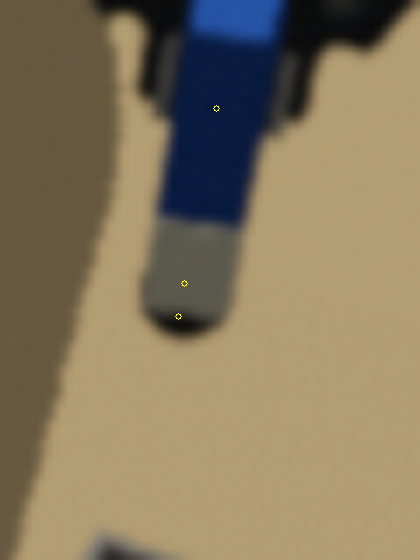

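The wand is upright in the grip and its foot is where expected. I'll go over the start point and tare the force.

```bash
python3 -m pendant '0.023 -1 0 0 0 0;0.023 -1 0 0 0 0;0.023 -1 0 0 0 0;0.023 -1 0 0 0 0;0.023 -1 0 0 0 0;0.023 -1 0 0 0 0;0.023 -1 0 0 0 0;0.023 -1 0 0 0 0;0.023 -1 0 0 0 0;0.023 -1 0 0 0 0'
python3 -m pendant '0 -1 0 0 0 0;0 -1 0 0 0 0;0 -1 0 0 0 0;0 -1 0 0 0 0;0 -0.88 0 0 0 0;0 0 0.5 0 0 0;0 0 0.4 0 0 0;0 0 0 0 0 0;0 0 0 0 0 0'
cat >> h.py <<'E'
import json,sys
RK=np.array([.54683,-.12222]);YAW=.10695;ey=np.array([-np.sin(YAW),np.cos(YAW)]);ex=np.array([ey[1],-ey[0]])
def sample(k):
    fs,ps=[],[]
    for i in range(k):
        env.get_image("top");o=env.get_obs();fs.append(o["contact_force"]);ps.append(o["position"])
    return np.array(fs),np.array(ps)
def loc(p): d=p[:2]-RK; return d@ex,d@ey,p[2]
E
python3 - <<'E'
from h import *
f,p=sample(20);print(f.mean(0),f.std(0),p.mean(0),p.std(0),loc(p.mean(0)),env.get_obs()["wrist_torque"])
d=np.diff(f[:,2]);print(f[:,2].round(2))
E
```

```text
time_s: 7.25
position: [0.5254, 0.0853, 0.3154]
tcp_rot: [-0.051, 0.999, 0.0, 0.0]
contact_force: [-0.2, 0.1, -1.1]
finger_gap: 0.0311
grasp_force: 79.7
time_s: 8.15
position: [0.5353, -0.0102, 0.2966]
tcp_rot: [-0.052, 0.999, 0.0, -0.001]
contact_force: [0.6, -0.8, -1.9]
finger_gap: 0.0308
grasp_force: 79.8
[ 0.08253708 -0.08703934 -1.58754582] [0.61310225 0.48361189 0.38244554] [ 0.53566317 -0.01084207  0.29747419] [6.66359596e-05 2.37998998e-04 1.86694620e-04] (np.float64(0.0007861493792601898), np.float64(0.11193356967132614), np.float64(0.2974741869084083)) [-0.02977277  0.05624993 -0.00020541]
[-1.55 -2.26 -1.71 -1.22 -1.55 -1.15 -1.72 -1.2  -1.62 -1.76 -1.29 -1.72
 -2.23 -1.73 -0.91 -2.32 -1.5  -1.35 -1.08 -1.88]
```

```bash
python3 -m pendant '0 0 0.15 0 0 0;0 0 0.15 0 0 0;0 0 0.15 0 0 0;0 0 0.1 0 0 0;0 0 0.05 0 0 0;0 0 0 0 0 0'
python3 - <<'E'
from h import *
f,p=sample(3);print(f.mean(0),p.mean(0))
E
python3 -m pendant '0 0 0.05 0 0 0;0 0 0.05 0 0 0;0 0 0.05 0 0 0;0 0 0.025 0 0 0;0 0 0 0 0 0'
python3 - <<'E'
from h import *
f,p=sample(3);print(f.mean(0),p.mean(0))
E
```

```text
time_s: 9.75
position: [0.5355, -0.011, 0.285]
tcp_rot: [-0.052, 0.999, 0.0, -0.0]
contact_force: [-0.2, -0.4, -2.0]
finger_gap: 0.0313
grasp_force: 79.8
[ 0.0280002   0.05825061 -2.15295722] [ 0.5356621  -0.01099646  0.28540251]
time_s: 10.4
position: [0.5355, -0.011, 0.2816]
tcp_rot: [-0.052, 0.999, 0.0, -0.0]
contact_force: [-0.4, 0.2, -1.8]
finger_gap: 0.031
grasp_force: 79.8
[ 0.50013037  0.15082151 -1.52858194] [ 0.53561535 -0.01097551  0.28180773]
```

```bash
python3 -m pendant '0 0 0.025 0 0 0;0 0 0.025 0 0 0;0 0 0 0 0 0'
python3 - <<'E'
from h import *
f,p=sample(2);print(f.mean(0),p.mean(0))
E
python3 -m pendant '0 0 0.025 0 0 0;0 0 0.025 0 0 0;0 0 0 0 0 0'
python3 - <<'E'
from h import *
f,p=sample(2);print(f.mean(0),p.mean(0))
E
```

```text
time_s: 10.85
position: [0.5356, -0.011, 0.2808]
tcp_rot: [-0.052, 0.999, -0.0, 0.0]
contact_force: [0.7, 0.2, -1.7]
finger_gap: 0.0313
grasp_force: 79.8
[ 0.46020489  0.06073824 -1.33211946] [ 0.5356117  -0.01098945  0.28082173]
time_s: 11.25
position: [0.5357, -0.011, 0.2806]
tcp_rot: [-0.052, 0.999, -0.0, 0.0]
contact_force: [-0.9, 0.3, 1.5]
finger_gap: 0.0309
grasp_force: 80.3
[-1.54444484  1.23556543  2.50650824] [ 0.53575116 -0.01095569  0.28055823]
```

```bash
cat > est.py <<'E'
# usage: est.py IMAGES NROWS WIPE_MM  -> estimate and suggest the next rows
from h import *
from scipy.optimize import brentq
import os
K,n,ds=int(sys.argv[1]),int(sys.argv[2]),float(sys.argv[3])/1e3
kk=float(sys.argv[4]) if len(sys.argv)>4 else 6.
D=4.5;TARE=np.array([.08,-.09,-1.59]);FO=.085   # TCP height above foot centre
A0=np.array([.170,-.258])
A=lambda th:np.array([np.cos(th)*A0[0]+np.sin(th)*A0[1],-np.sin(th)*A0[0]+np.cos(th)*A0[1]])
def geom(C):
    th=brentq(lambda t:np.linalg.norm(C-A(t))-.317,-.08,.7);nn=(C-A(th))/.317
    return th,nn,.3*(np.arctan2(nn[0],nn[1])-th)
def foot(th,s): a=th+s/.3;return A(th)+.317*np.array([np.sin(a),np.cos(a)])
o=env.get_obs();f=[o["contact_force"]];p=[o["position"]];
if K:
    F_,P_=sample(K);f+=list(F_);p+=list(P_)
f=np.mean(f,0)-TARE;p=np.mean(p,0);x,u,z=loc(p);t=env.get_obs()["time_s"]
C=np.array([u,z-FO-.142]);th,nn,s=geom(C)
F=np.array([f[:2]@ey,f[2]]);N=F@nn;T=F@np.array([nn[1],-nn[0]]);c=A(th)+.3*nn
L=json.load(open("log.json")) if os.path.exists("log.json") else []
thd=(th-L[-1]["th"])/(t-L[-1]["t"]) if L else 0
B=c[0]*F[1]-c[1]*F[0]-(D*thd if K==0 else D*thd*.5)
Bf=B
if L: Bp=L[-1]["Bf"]+kk*(th-L[-1]["th"]); Bf=Bp+.45*(B-Bp)
mu=-T/N; muf=.5*mu+.5*L[-1]["mu"] if L else mu
L.append(dict(t=t,th=th,s=s,N=N,mu=muf,B=B,Bf=Bf));json.dump(L,open("log.json","w"))
m=np.clip(muf,0,.9);s2=s+ds;dt=n*.1
def Mom(th,s):
    a=th+s/.3;nv=np.array([np.sin(a),np.cos(a)]);tv=np.array([nv[1],-nv[0]]);c=A(th)+.3*nv;F=6*(nv-m*tv);return c[0]*F[1]-c[1]*F[0]
def thdot(tt,y): return (Mom(y[0],s+ds*tt/dt)-Bf-kk*(y[0]-th))/D
y=th
for i in range(50): y+=thdot(i/50*dt,[y])*dt/50
d=(foot(y,s2)-foot(th,s))*1e3
print(f"t {t:.2f} x {x*1e3:.1f} s {s*1e3:.1f} th {th:.4f} thd {thd:.3f} N {N:.2f} Nfilt {(Bf/B*N):.2f} mu {mu:.2f} B {B:.3f} Bf {Bf:.3f}")
print(f"next th {y:.4f}: total mm dy {d[0]:.2f} down {-d[1]:.2f}; per row ty {d[0]/20/n:.3f} tz {-d[1]/20/n:.3f}")
E
python3 est.py 4 5 0
```

```text
t 11.55 x 0.9 s -55.5 th 0.0018 thd 0.000 N 4.10 Nfilt 4.10 mu -0.39 B 0.466 Bf 0.466
next th 0.0223: total mm dy 1.07 down 2.31; per row ty 0.011 tz 0.023
```

```bash
rm log.json; python3 -m pendant '0 0 0.02 0 0 0;0 0 0.02 0 0 0;0 0 0.02 0 0 0;0 0 0.02 0 0 0;0 0 0 0 0 0'; python3 est.py 4 5 0
```

```text
time_s: 12.05
position: [0.5357, -0.0106, 0.2784]
tcp_rot: [-0.052, 0.999, 0.0, 0.0]
contact_force: [-1.8, 2.0, 4.2]
finger_gap: 0.031
grasp_force: 80.5
t 12.25 x 0.8 s -56.0 th 0.0197 thd 0.000 N 5.00 Nfilt 5.00 mu -0.73 B 0.541 Bf 0.541
next th 0.0339: total mm dy 0.71 down 1.59; per row ty 0.007 tz 0.016
```

```bash
sed -i 's/^m=np.clip(muf,0,.9)/m=float(sys.argv[5]) if len(sys.argv)>5 else np.clip(muf,0,.9)/' est.py; python3 -m pendant '0 0.01 0.022 0 0 0;0 0.01 0.022 0 0 0;0 0.01 0.022 0 0 0;0 0.01 0.01 0 0 0'; python3 est.py 3 5 5 6 0.65
```

```text
time_s: 12.65
position: [0.5357, -0.0101, 0.2771]
tcp_rot: [-0.052, 0.999, -0.0, 0.0]
contact_force: [-1.1, 1.6, 6.3]
finger_gap: 0.0312
grasp_force: 80.6
t 12.80 x 0.8 s -56.1 th 0.0310 thd 0.021 N 6.20 Nfilt 6.04 mu -0.59 B 0.637 Bf 0.622
next th 0.0449: total mm dy 5.92 down 0.87; per row ty 0.059 tz 0.009
```

```bash
python3 -m pendant '0 0.03 0.012 0 0 0;0 0.05 0.012 0 0 0;0 0.06 0.012 0 0 0;0 0.06 0.01 0 0 0;0 0.06 0.01 0 0 0'; python3 est.py 2 5 5.5 6 0.65
```

```text
time_s: 13.3
position: [0.5354, -0.0072, 0.2758]
tcp_rot: [-0.052, 0.999, -0.003, 0.001]
contact_force: [0.7, -6.3, 4.9]
finger_gap: 0.031
grasp_force: 80.5
t 13.40 x 0.9 s -53.7 th 0.0451 thd 0.023 N 5.93 Nfilt 5.78 mu 0.77 B 0.739 Bf 0.721
next th 0.0525: total mm dy 6.13 down 0.18; per row ty 0.061 tz 0.002
```

```bash
python3 -m pendant '0 0.06 0.003 0 0 0;0 0.06 0.003 0 0 0;0 0.06 0.003 0 0 0;0 0.06 0.003 0 0 0;0 0.06 0.003 0 0 0'; python3 est.py 2 5 5.5 6.5 0.75
```

```text
time_s: 13.9
position: [0.5349, -0.001, 0.2756]
tcp_rot: [-0.052, 0.999, -0.002, 0.001]
contact_force: [0.5, -5.4, 5.5]
finger_gap: 0.0311
grasp_force: 80.5
t 14.00 x 1.1 s -48.1 th 0.0530 thd 0.013 N 7.04 Nfilt 6.35 mu 0.61 B 0.940 Bf 0.848
next th 0.0543: total mm dy 5.85 down -0.40; per row ty 0.058 tz -0.004
```

```bash
python3 -m pendant '0 0.058 -0.003 0 0 0;0 0.058 -0.003 0 0 0;0 0.058 -0.003 0 0 0;0 0.058 -0.003 0 0 0;0 0.058 -0.003 0 0 0'; python3 est.py 2 5 5.5 6.5 0.7
```

```text
time_s: 14.5
position: [0.5339, 0.0065, 0.2757]
tcp_rot: [-0.052, 0.999, -0.0, 0.0]
contact_force: [1.1, -5.1, 4.0]
finger_gap: 0.0312
grasp_force: 80.6
t 14.60 x 0.9 s -41.2 th 0.0574 thd 0.007 N 5.83 Nfilt 5.97 mu 0.65 B 0.839 Bf 0.860
next th 0.0614: total mm dy 5.99 down 0.13; per row ty 0.060 tz 0.001
```

```bash
python3 -m pendant '0 0.06 0.001 0 0 0;0 0.06 0.001 0 0 0;0 0.06 0.001 0 0 0;0 0.06 0.002 0 0 0;0 0.06 0.002 0 0 0'; python3 est.py 2 6 6.6 6.5 0.7
```

```text
time_s: 15.1
position: [0.5331, 0.0128, 0.2754]
tcp_rot: [-0.052, 0.999, 0.0, -0.0]
contact_force: [1.0, -3.9, 4.5]
finger_gap: 0.0312
grasp_force: 80.5
t 15.20 x 0.7 s -35.4 th 0.0624 thd 0.008 N 5.90 Nfilt 5.95 mu 0.58 B 0.879 Bf 0.886
next th 0.0689: total mm dy 7.28 down 0.61; per row ty 0.061 tz 0.005
```

```bash
cat log.json
```

```text
[{"t": 12.25, "th": 0.019748004158967325, "s": -0.05602849922644618, "N": 4.996449456198181, "mu": -0.7256745882236079, "B": 0.5411703617776776, "Bf": 0.5411703617776776}, {"t": 12.8, "th": 0.03102500551560498, "s": -0.0561252967949835, "N": 6.1953001344942455, "mu": -0.6570222174069413, "B": 0.6371486801292, "Bf": 0.6215747095127669}, {"t": 13.4, "th": 0.0450672074703672, "s": -0.053730820282911755, "N": 5.927464232021598, "mu": 0.0580549552338015, "B": 0.7390541863611512, "Bf": 0.7207797405452552}, {"t": 14.0, "th": 0.052990952414478695, "s": -0.04813420011982764, "N": 7.042863494552596, "mu": 0.33375123021664865, "B": 0.9398259397421733, "Bf": 0.8476779183590669}, {"t": 14.6, "th": 0.0574359326378849, "s": -0.04124134280310865, "N": 5.827892615352876, "mu": 0.4914998981953133, "B": 0.8386544645802126, "Bf": 0.8595081684572596}, {"t": 15.2, "th": 0.06244249493668582, "s": -0.03542622848177259, "N": 5.898845175638923, "mu": 0.5357144385138318, "B": 0.8790552476843905, "Bf": 0.8862028143276818}]
```

```bash
python3 -m pendant '0 0.061 0.003 0 0 0;0 0.061 0.004 0 0 0;0 0.061 0.004 0 0 0;0 0.061 0.004 0 0 0;0 0.061 0.005 0 0 0;0 0.061 0.005 0 0 0'; python3 est.py 2 6 6.8 7.5 0.65
```

```text
time_s: 15.8
position: [0.5324, 0.02, 0.275]
tcp_rot: [-0.052, 0.999, -0.0, -0.0]
contact_force: [0.7, -5.3, 4.5]
finger_gap: 0.0312
grasp_force: 80.5
t 15.90 x 0.8 s -28.8 th 0.0680 thd 0.008 N 6.51 Nfilt 6.13 mu 0.66 B 1.039 Bf 0.978
next th 0.0699: total mm dy 7.28 down 0.17; per row ty 0.061 tz 0.001
```

```bash
python3 -m pendant '0 0.062 0.002 0 0 0;0 0.062 0.002 0 0 0;0 0.062 0.003 0 0 0;0 0.062 0.003 0 0 0;0 0.062 0.003 0 0 0;0 0.062 0.003 0 0 0'; python3 est.py 2 6 6.8 7.5 0.65
```

```text
time_s: 16.5
position: [0.5316, 0.0275, 0.2746]
tcp_rot: [-0.052, 0.999, 0.0, -0.0]
contact_force: [-0.4, -4.2, 4.0]
finger_gap: 0.0311
grasp_force: 80.5
t 16.60 x 0.8 s -21.9 th 0.0711 thd 0.005 N 5.98 Nfilt 6.07 mu 0.47 B 0.977 Bf 0.990
next th 0.0763: total mm dy 7.43 down 0.89; per row ty 0.062 tz 0.007
```

```bash
python3 -m pendant '0 0.062 0.006 0 0 0;0 0.062 0.006 0 0 0;0 0.062 0.007 0 0 0;0 0.062 0.007 0 0 0;0 0.062 0.008 0 0 0;0 0.062 0.008 0 0 0'; python3 est.py 2 6 7 7.5 0.62
```

```text
time_s: 17.2
position: [0.5308, 0.0349, 0.2738]
tcp_rot: [-0.052, 0.999, 0.0, 0.0]
contact_force: [-0.7, -4.0, 4.8]
finger_gap: 0.0315
grasp_force: 80.5
t 17.30 x 0.9 s -15.0 th 0.0759 thd 0.007 N 5.84 Nfilt 5.87 mu 0.58 B 1.016 Bf 1.022
next th 0.0822: total mm dy 7.68 down 1.33; per row ty 0.064 tz 0.011
```

```bash
python3 -m pendant '0 0.063 0.01 0 0 0;0 0.063 0.011 0 0 0;0 0.063 0.011 0 0 0;0 0.063 0.011 0 0 0;0 0.063 0.012 0 0 0;0 0.063 0.012 0 0 0'; python3 est.py 2 6 7 7.5 0.62
```

```text
time_s: 17.9
position: [0.53, 0.0424, 0.2724]
tcp_rot: [-0.052, 0.999, 0.0, -0.0]
contact_force: [-0.5, -3.7, 3.7]
finger_gap: 0.0314
grasp_force: 80.5
t 18.00 x 0.9 s -8.1 th 0.0825 thd 0.009 N 4.86 Nfilt 5.43 mu 0.62 B 0.883 Bf 0.987
next th 0.0960: total mm dy 7.97 down 2.84; per row ty 0.066 tz 0.024
```

```bash
python3 -m pendant '0 0.065 0.026 0 0 0;0 0.065 0.026 0 0 0;0 0.065 0.024 0 0 0;0 0.065 0.022 0 0 0;0 0.065 0.022 0 0 0'; python3 est.py 2 5 6 7.5 0.62
```

```text
time_s: 18.5
position: [0.5294, 0.0488, 0.2701]
tcp_rot: [-0.052, 0.999, -0.0, 0.0]
contact_force: [0.2, -5.0, 4.3]
finger_gap: 0.0313
grasp_force: 80.6
t 18.60 x 0.9 s -2.5 th 0.0943 thd 0.020 N 5.50 Nfilt 5.62 mu 0.70 B 1.033 Bf 1.056
next th 0.1038: total mm dy 6.71 down 2.31; per row ty 0.067 tz 0.023
```

```bash
python3 -m pendant '0 0.066 0.025 0 0 0;0 0.066 0.024 0 0 0;0 0.066 0.023 0 0 0;0 0.066 0.022 0 0 0;0 0.066 0.022 0 0 0'; python3 est.py 2 5 6 7.0 0.65
```

```text
time_s: 19.1
position: [0.5287, 0.0555, 0.2677]
tcp_rot: [-0.052, 0.999, 0.0, -0.0]
contact_force: [-0.5, -3.9, 5.2]
finger_gap: 0.0312
grasp_force: 80.6
t 19.20 x 0.9 s 3.5 th 0.1042 thd 0.016 N 6.17 Nfilt 5.99 mu 0.58 B 1.187 Bf 1.153
next th 0.1104: total mm dy 6.54 down 1.96; per row ty 0.065 tz 0.020
```

```bash
python3 -m pendant '0 0.065 0.019 0 0 0;0 0.065 0.02 0 0 0;0 0.065 0.02 0 0 0;0 0.065 0.021 0 0 0;0 0.065 0.021 0 0 0;0 0.065 0.022 0 0 0'; python3 est.py 2 6 7 7.0 0.63
```

```text
time_s: 19.8
position: [0.5279, 0.0632, 0.2652]
tcp_rot: [-0.052, 0.999, -0.0, -0.0]
contact_force: [-0.1, -3.8, 4.5]
finger_gap: 0.0313
grasp_force: 80.7
t 19.90 x 0.9 s 10.5 th 0.1122 thd 0.011 N 5.43 Nfilt 5.62 mu 0.73 B 1.136 Bf 1.176
next th 0.1216: total mm dy 7.64 down 2.99; per row ty 0.064 tz 0.025
```

```bash
python3 -m pendant '0 0.065 0.028 0 0 0;0 0.065 0.027 0 0 0;0 0.065 0.026 0 0 0;0 0.065 0.026 0 0 0;0 0.065 0.026 0 0 0;0 0.065 0.026 0 0 0'; python3 est.py 2 6 7 7.0 0.63
```

```text
time_s: 20.5
position: [0.5271, 0.0709, 0.2621]
tcp_rot: [-0.052, 0.999, 0.0, 0.0]
contact_force: [0.2, -2.4, 4.5]
finger_gap: 0.0308
grasp_force: 80.7
t 20.60 x 1.0 s 17.7 th 0.1220 thd 0.014 N 5.64 Nfilt 5.88 mu 0.49 B 1.157 Bf 1.206
next th 0.1334: total mm dy 7.63 down 3.72; per row ty 0.064 tz 0.031
```

```bash
python3 -m pendant '0 0.065 0.033 0 0 0;0 0.065 0.033 0 0 0;0 0.065 0.033 0 0 0;0 0.065 0.032 0 0 0;0 0.065 0.032 0 0 0;0 0.065 0.032 0 0 0'; python3 est.py 2 6 7 7.0 0.6
```

```text
time_s: 21.2
position: [0.5263, 0.0786, 0.2583]
tcp_rot: [-0.052, 0.999, 0.0, 0.0]
contact_force: [0.6, -2.6, 5.7]
finger_gap: 0.0311
grasp_force: 80.7
t 21.30 x 1.0 s 24.8 th 0.1338 thd 0.017 N 6.45 Nfilt 6.22 mu 0.50 B 1.377 Bf 1.328
next th 0.1381: total mm dy 7.33 down 2.57; per row ty 0.061 tz 0.021
```

```bash
python3 -m pendant '0 0.064 0.027 0 0 0;0 0.064 0.027 0 0 0;0 0.064 0.027 0 0 0;0 0.064 0.028 0 0 0;0 0.064 0.028 0 0 0;0 0.064 0.028 0 0 0'; python3 est.py 2 6 7 7.0 0.6
```

```text
time_s: 21.9
position: [0.5255, 0.0862, 0.255]
tcp_rot: [-0.052, 0.999, -0.0, 0.0]
contact_force: [0.9, -2.0, 5.9]
finger_gap: 0.0311
grasp_force: 80.7
t 22.00 x 1.0 s 32.0 th 0.1414 thd 0.011 N 6.29 Nfilt 6.14 mu 0.59 B 1.442 Bf 1.408
next th 0.1432: total mm dy 7.19 down 2.28; per row ty 0.060 tz 0.019
```

```bash
python3 -m pendant '0 0.063 0.024 0 0 0;0 0.063 0.025 0 0 0;0 0.063 0.025 0 0 0;0 0.063 0.026 0 0 0;0 0.063 0.027 0 0 0;0 0.063 0.028 0 0 0'; python3 est.py 2 6 7 7.0 0.6
```

```text
time_s: 22.6
position: [0.5247, 0.0937, 0.2519]
tcp_rot: [-0.052, 0.999, -0.0, -0.0]
contact_force: [0.1, -3.1, 4.5]
finger_gap: 0.0314
grasp_force: 80.7
t 22.70 x 1.0 s 39.2 th 0.1469 thd 0.008 N 5.16 Nfilt 5.66 mu 0.61 B 1.234 Bf 1.351
next th 0.1582: total mm dy 7.33 down 4.63; per row ty 0.061 tz 0.039
```

```bash
python3 -m pendant '0 0.062 0.038 0 0 0;0 0.062 0.038 0 0 0;0 0.062 0.038 0 0 0;0 0.062 0.037 0 0 0;0 0.062 0.037 0 0 0;0 0.062 0.037 0 0 0'; python3 est.py 2 6 7 7.0 0.6
```

```text
time_s: 23.3
position: [0.524, 0.1011, 0.2474]
tcp_rot: [-0.052, 0.999, -0.0, 0.0]
contact_force: [-0.1, -3.0, 5.4]
finger_gap: 0.031
grasp_force: 80.7
t 23.40 x 1.1 s 46.3 th 0.1573 thd 0.015 N 5.55 Nfilt 5.60 mu 0.71 B 1.400 Bf 1.413
next th 0.1675: total mm dy 7.18 down 4.72; per row ty 0.060 tz 0.039
```

```bash
python3 -m pendant '0 0.062 0.045 0 0 0;0 0.062 0.045 0 0 0;0 0.062 0.044 0 0 0;0 0.062 0.042 0 0 0;0 0.062 0.04 0 0 0;0 0.06 0.04 0 0 0'; python3 est.py 2 5 2.5 7.0 0.6
```

```text
time_s: 24.0
position: [0.5232, 0.1085, 0.2423]
tcp_rot: [-0.052, 0.999, -0.0, 0.0]
contact_force: [1.0, -2.0, 6.0]
finger_gap: 0.0305
grasp_force: 80.7
t 24.10 x 1.1 s 53.5 th 0.1687 thd 0.016 N 5.62 Nfilt 5.78 mu 0.61 B 1.422 Bf 1.461
next th 0.1766: total mm dy 2.59 down 2.75; per row ty 0.026 tz 0.028
```

```bash
python3 -m pendant '0 0.045 0.036 0 0 0;0 0.03 0.033 0 0 0;0 0.015 0.028 0 0 0;0 0 0.025 0 0 0;0 -0.003 0.022 0 0 0'; python3 est.py 3 6 0 7.0
```

```text
time_s: 24.6
position: [0.523, 0.1103, 0.2396]
tcp_rot: [-0.052, 0.999, 0.0, 0.0]
contact_force: [-0.1, -1.8, 6.2]
finger_gap: 0.0309
grasp_force: 80.7
t 24.75 x 1.1 s 55.0 th 0.1782 thd 0.014 N 5.91 Nfilt 5.90 mu 0.66 B 1.533 Bf 1.530
next th 0.1828: total mm dy 0.06 down 1.10; per row ty 0.000 tz 0.009
```

```bash
python3 -m pendant '0 0 0.012 0 0 0;0 0 0.012 0 0 0;0 0 0.012 0 0 0;0 0 0.011 0 0 0;0 0 0.011 0 0 0;0 0 0.01 0 0 0'; python3 est.py 4 8 0 7.0
```

```text
time_s: 25.35
position: [0.523, 0.1103, 0.2382]
tcp_rot: [-0.052, 0.999, 0.0, 0.0]
contact_force: [0.6, -1.1, 6.0]
finger_gap: 0.0313
grasp_force: 80.7
t 25.55 x 1.1 s 54.9 th 0.1840 thd 0.007 N 5.91 Nfilt 5.97 mu 0.64 B 1.539 Bf 1.556
next th 0.1866: total mm dy 0.03 down 0.60; per row ty 0.000 tz 0.004
```

```bash
python3 -m pendant '0 0 0.01 0 0 0;0 0 0.01 0 0 0;0 0 0.01 0 0 0;0 0 0.01 0 0 0;0 0 0.01 0 0 0;0 0 0.01 0 0 0;0 0 0.01 0 0 0;0 0 0.01 0 0 0'; python3 est.py 4 8 0 7.0
```

```text
time_s: 26.35
position: [0.523, 0.1102, 0.2366]
tcp_rot: [-0.052, 0.999, 0.0, 0.0]
contact_force: [0.1, -1.3, 6.3]
finger_gap: 0.0306
grasp_force: 80.7
t 26.55 x 1.2 s 54.8 th 0.1909 thd 0.007 N 6.22 Nfilt 6.22 mu 0.60 B 1.604 Bf 1.605
next th 0.1875: total mm dy -0.03 down -0.80; per row ty -0.000 tz -0.005
```

```bash
python3 -m pendant '0 0 0.006 0 0 0;0 0 0.006 0 0 0;0 0 0.006 0 0 0;0 0 0.006 0 0 0;0 0 0.006 0 0 0;0 0 0.006 0 0 0;0 0 0.006 0 0 0;0 0 0.006 0 0 0'; python3 est.py 4 8 0 7.0
```

```text
time_s: 27.35
position: [0.523, 0.1102, 0.2356]
tcp_rot: [-0.052, 0.999, 0.0, 0.0]
contact_force: [0.7, -1.0, 5.4]
finger_gap: 0.0312
grasp_force: 80.8
t 27.55 x 1.1 s 54.8 th 0.1952 thd 0.004 N 6.11 Nfilt 6.21 mu 0.61 B 1.586 Bf 1.613
next th 0.1908: total mm dy -0.04 down -1.04; per row ty -0.000 tz -0.006
```

```bash
python3 -m pendant '0 0 0.006 0 0 0;0 0 0.006 0 0 0;0 0 0.006 0 0 0;0 0 0.006 0 0 0;0 0 0.006 0 0 0;0 0 0.006 0 0 0;0 0 0.006 0 0 0;0 0 0.006 0 0 0'; python3 est.py 4 8 0 7.0
```

```text
time_s: 28.35
position: [0.523, 0.1103, 0.2346]
tcp_rot: [-0.052, 0.999, 0.0, 0.0]
contact_force: [-0.0, -1.3, 5.3]
finger_gap: 0.031
grasp_force: 80.7
t 28.55 x 1.1 s 54.8 th 0.1995 thd 0.004 N 5.57 Nfilt 5.90 mu 0.70 B 1.484 Bf 1.571
next th 0.2013: total mm dy 0.01 down 0.42; per row ty 0.000 tz 0.003
```

```bash
python3 -m pendant '0 0 0.014 0 0 0;0 0 0.015 0 0 0;0 0 0.015 0 0 0;0 0 0.015 0 0 0;0 0 0.014 0 0 0;0 0 0.014 0 0 0;0 0 0.012 0 0 0;0 0 0.01 0 0 0'; python3 est.py 4 8 0 7.0
```

```text
time_s: 29.35
position: [0.523, 0.1102, 0.2325]
tcp_rot: [-0.052, 0.999, 0.0, 0.0]
contact_force: [-0.2, -2.2, 6.4]
finger_gap: 0.0314
grasp_force: 80.7
t 29.55 x 1.1 s 54.7 th 0.2088 thd 0.009 N 5.87 Nfilt 6.03 mu 0.72 B 1.561 Bf 1.602
next th 0.2087: total mm dy -0.00 down -0.02; per row ty -0.000 tz -0.000
```

```bash
python3 -m pendant '0 0 0.01 0 0 0;0 0 0.01 0 0 0;0 0 0.01 0 0 0;0 0 0.01 0 0 0;0 0 0.01 0 0 0;0 0 0.01 0 0 0;0 0 0.01 0 0 0;0 0 0.01 0 0 0'; python3 est.py 4 8 0 7.0
```

```text
time_s: 30.35
position: [0.5231, 0.1102, 0.2309]
tcp_rot: [-0.052, 0.999, -0.0, 0.0]
contact_force: [0.5, -1.4, 5.5]
finger_gap: 0.0312
grasp_force: 80.7
t 30.55 x 1.1 s 54.6 th 0.2158 thd 0.007 N 5.78 Nfilt 6.05 mu 0.68 B 1.525 Bf 1.594
next th 0.2163: total mm dy 0.00 down 0.13; per row ty 0.000 tz 0.001
```

```bash
python3 -m pendant '0 0 0.014 0 0 0;0 0 0.014 0 0 0;0 0 0.014 0 0 0;0 0 0.014 0 0 0;0 0 0.014 0 0 0;0 0 0.014 0 0 0;0 0 0.013 0 0 0;0 0 0.012 0 0 0'; python3 est.py 4 8 0 7.0
```

```text
time_s: 31.35
position: [0.5231, 0.1102, 0.2288]
tcp_rot: [-0.052, 0.999, 0.0, 0.0]
contact_force: [0.8, -1.6, 5.0]
finger_gap: 0.0313
grasp_force: 80.7
t 31.55 x 1.2 s 54.6 th 0.2247 thd 0.009 N 6.15 Nfilt 6.19 mu 0.72 B 1.636 Bf 1.647
next th 0.2207: total mm dy -0.01 down -0.93; per row ty -0.000 tz -0.006
```

```bash
python3 -m pendant '0 0 0.009 0 0 0;0 0 0.009 0 0 0;0 0 0.009 0 0 0;0 0 0.009 0 0 0;0 0 0.009 0 0 0;0 0 0.009 0 0 0;0 0 0.009 0 0 0;0 0 0.009 0 0 0'; python3 est.py 4 8 0 7.0
```

```text
time_s: 32.35
position: [0.5231, 0.1103, 0.2274]
tcp_rot: [-0.052, 0.999, 0.0, 0.0]
contact_force: [0.4, -1.5, 6.5]
finger_gap: 0.031
grasp_force: 80.8
t 32.55 x 1.2 s 54.6 th 0.2305 thd 0.006 N 6.38 Nfilt 6.43 mu 0.63 B 1.662 Bf 1.676
next th 0.2219: total mm dy -0.01 down -2.01; per row ty -0.000 tz -0.013
```

```bash
python3 -m pendant '0 0 0.005 0 0 0;0 0 0.006 0 0 0;0 0 0.006 0 0 0;0 0 0.006 0 0 0;0 0 0.006 0 0 0;0 0 0.006 0 0 0;0 0 0.006 0 0 0;0 0 0.005 0 0 0'; python3 est.py 4 8 0 7.0
```

```text
time_s: 33.35
position: [0.5231, 0.1103, 0.2265]
tcp_rot: [-0.052, 0.999, 0.0, 0.0]
contact_force: [0.1, -1.5, 7.2]
finger_gap: 0.0311
grasp_force: 80.8
t 33.55 x 1.2 s 54.6 th 0.2342 thd 0.004 N 6.64 Nfilt 6.47 mu 0.73 B 1.786 Bf 1.740
next th 0.2206: total mm dy -0.02 down -3.18; per row ty -0.000 tz -0.020
```

```bash
python3 -m pendant '0 0 -0.008 0 0 0;0 0 -0.008 0 0 0;0 0 -0.008 0 0 0;0 0 -0.006 0 0 0;0 0 -0.004 0 0 0;0 0 0 0 0 0;0 0 0 0 0 0'; python3 est.py 6 8 0 7.0
```

```text
time_s: 34.25
position: [0.5231, 0.1103, 0.2271]
tcp_rot: [-0.052, 0.999, 0.0, 0.0]
contact_force: [-0.4, -1.8, 5.9]
finger_gap: 0.0312
grasp_force: 80.8
t 34.55 x 1.2 s 54.7 th 0.2314 thd -0.003 N 6.36 Nfilt 6.40 mu 0.68 B 1.698 Bf 1.710
next th 0.2203: total mm dy -0.02 down -2.59; per row ty -0.000 tz -0.016
```

```bash
python3 -c "
from plant import env
print(env.close_job())"
```

```text
the job is handed in; nothing more can be done
None
```

I wiped the pad from the green end over the crown to the red end in about 11.5 s, held the press there for about 9.8 s, and handed the job in with the wand still pressed at rest. My noisy press estimates ranged from 4.9 to 7.0 N against the 4.5–7.5 N band, and the last was about 6.4 N. I have not seen the judge's result.

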